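# Draw the loose hatch of the sample dry box tight

### The arm

A 6-joint arm with a two-finger parallel gripper is mounted at the origin on the work surface. World frame = base frame: x ahead of the robot, y to its left, z up, the work surface at z = 0. Lengths are in m, angles in rad, forces in N, time in s.
With the tool pointing down it reaches from about 0.425 to 0.95 m from the base axis. Payload 3.5 kg.
Tool frame: the origin (TCP) lies midway between the tips of the shut fingers; the grasp point (between the pads) lies 19 mm behind it; z points along the fingers, y is the direction in which the jaws open and shut (so a half turn about z gives the same grasp; the last joint's range is limited). The gripper opens to 85 mm and grips with 20 to 120 N. Pads are 22 mm wide; open, the fingers measure 114 mm over their backs; the gripper's body (76 mm by 85 mm) begins 54 mm behind the grasp point. The pads swing forward as they close: fully open they stand 13 mm farther back than shut.
Start: joints at [-1.337, 0.286, 1.577, -0, 1.279, -0.15], TCP at [0.253, -0.626, 0.231] pointing down, gripper open.
Joint ranges: [-2.77, 2.77], [-0.9, 2.22], [0.21, 2.48], [-1.53, 4.67], [0.24, 2.81], [-2.84, 2.84]. Speed limits (rad/s): [2.79, 2.79, 3.14, 3.14, 3.14, 3.14].

### API

Orientations are given as [roll, pitch, yaw] about the fixed x, y, z axes, in that order (R = Rz(yaw) Ry(pitch) Rx(roll)).
In Python, from bench import ctrl, solver, vision, workorder, spotter gives the robot as it stands. Calls block until the motion is done:
- ctrl.move_ptp(position, orientation): joint-space move of the TCP to a pose.
- ctrl.line_to(position, frame=None, feed=0.15, max_force=None): straight line of the TCP; frame=None keeps the orientation; feed is the mean speed in m/s. With max_force (N) it stops when the force on the tool has changed by that much, and returns True; else False.
- ctrl.movej(angles): joint-space move.
- ctrl.release() and ctrl.grab(): open the fingers fully, or close them until they stop; the grip force is fixed at half the most.
- ctrl.hold(seconds).
- solver.ik(position, orientation): joint angles nearest the present ones, or None.
- ctrl.read_state(): the state.
- vision.camera(name): name is "scene" or "top" or "wrist"; returns the picture (420x560x3 uint8, red, green, blue); there is no depth.
- vision.calibration(name): a dict with "fx", "fy", "cx", "cy" (pixels), "dist_coeffs" ([k1, k2, p1, p2, k3] as OpenCV has them; the pictures are not rectified), "R" (3x3) and "t" (3): a world point X has camera coordinates R X + t. Camera axes: x right, y down, z forward; pixel columns grow to the right and rows downward; lengths in m; the calibration is good to about 2 mm. A picture is of the moment at which its call begins: read the wrist's pose just before it. calibration takes no time and is no camera call; for the wrist camera it gives the pose at the moment of the call.
A pose or a line that the arm cannot do raises ctrl.MotionError and nothing moves.
- workorder.finish_job(): hands the job in, once; it reports no verdict.
Trained networks look in the newest picture that a camera, given by its name, has taken for a name from the list of things; names that differ only in an ending like _2 or _b are one class to them, and where a whole thing is asked for, a point or a joint stands for the part that bears it (a point fixed in the world has none). Each returns a list of dicts, best first, with "conf" (0 to 1); they miss things now and then, are a little off and sometimes report something else, mostly with a low value. They report only what shows in the picture. A call takes as long as a camera call.
- spotter.find_in(camera, thing): "rect" ([left, top, right, bottom] in pixels, round what is visible of it).
- spotter.masks_of(camera, thing): "pixels" (420x560 bool, what is visible of it) and "rect" ([left, top, right, bottom] in pixels, round what is visible of it).
The state is a dict: "time_s": time; "joint_positions": joint angles; "qvel": joint speeds; "joint_torque": joint torques, N m; "eef_pos": TCP position; "orientation": TCP orientation; "wrist_force": force on the tool from outside, world axes, zero at the start; "wrist_torque": the same for the moment, N m; "finger_gap": finger opening in m.
Only numpy, scipy, OpenCV 4.12 (cv2) and the standard library are available. Lean on these libraries where they do the work, as an engineer would, in place of code of your own. Each camera call takes 0.05 s, during which the arm holds its last target.

### The job

Two alike dry boxes for samples stand on the lab bench; one is already latched, the other has its top hatch still standing proud of the gasket with its T-handle crosswise. Turn that box's T-handle clockwise (seen from above) all the way to its stop, so that the hatch is drawn down tight on its gasket, then let go. Leave the latched box's handle as it is.

Things in the scene. Friction and masses are not known exactly. Their poses are not given: they have to be found in the camera images.
- latch_grip (a point): Centre of the loose hatch's T-handle: a dark steel bar 100 mm long, 16 wide, 18 high on an 18 mm stem; the point is on the turning axis, 42 mm above the hatch's top, about 0.17 m above the bench. x axis along the bar, z up the stem (at most 4 degrees off vertical). Clear all round, 33 mm free under the bar. Turning takes about 0.2 N m. The box is fixed, left or right of the robot.
- latch (a joint): Turn of that T-handle, rad: about 0 to 0.2 at the start (bar crosswise to its box), growing clockwise seen from above, to a stop at 1.40 (80 degrees), where the bar lies front to back. Stays where it is left. The box's front (dark panel, white dial) faces away from the robot, give or take 25 degrees.
- hatch (a joint): Opening of that hatch, rad; a grey plate 200 x 180 x 14 mm hinged at the back of a blue box 110 mm high. 0 = tight, 0.055 = unlatched (front edge 11 mm proud). Only the latch draws it down: 0.055 (1 - latch/1.4). The bar's centre is 120 mm in front of the hinge line and 56 mm above it, so it sinks 7 mm and shifts 3 mm forward in the turn.
- spare_latch (a joint): The same for the T-handle of the second, identical box, already latched (about 1.38, bar front to back, hatch flat): to be left so. The boxes' centres are at least 0.38 m apart, one on each side of the robot's midline.

How it is judged:
At the end, for the whole second after the job is handed in: The loose box's T-handle is turned clockwise to within 0.2 rad (11 degrees) of its stop (latch above 1.2) and at rest, its hatch is within 0.01 rad of tight (2 mm at the front edge), and the other box's handle is still latched (above 1.2) (value of joint each of latch, spare_latch above 1.2 rad and value of joint hatch below 0.01 rad and velocity of joint latch between -0.05 and 0.05 rad/s); the robot touches nothing.
It fails at once if the handle of the box that was already latched is turned back (below 1.2 rad) (value of joint spare_latch below 1.2 rad).
It also fails if it takes over 32 s, if anything falls off the work surface, if the arm or the gripper's body presses on something with over 40 N, if the wrist force passes 120 N, or if a joint passes its speed limit or range.

## Working session

There is one attempt and no reset: what is moved stays moved. The work goes in short steps, each a Python script; the robot and the scene stay as the last script left them, time stands still between calls to the robot, and variables do not carry over. Pictures are saved under pics/ and viewed, and the job is handed in when it is done.

```bash
mkdir -p pics; ls; python3 - <<'E'
from bench import ctrl, solver, vision, workorder, spotter
import cv2,numpy as np
for c in ["scene","top","wrist"]:
    im=vision.camera(c); cv2.imwrite(f"pics/{c}0.png",im[:,:,::-1])
    cal=vision.calibration(c); print(c,{k:np.round(v,3).tolist() for k,v in cal.items()})
    print([(np.round(d["rect"]).tolist(),round(d["conf"],2)) for d in spotter.find_in(c,"latch_grip")],[(np.round(d["rect"]).tolist(),round(d["conf"],2)) for d in spotter.find_in(c,"hatch")])
print(ctrl.read_state())
E
```

```text
pics
scene {'fx': 402.449, 'fy': 402.449, 'cx': 283.16, 'cy': 203.775, 'dist_coeffs': [-0.036, 0.0, 0.0, 0.0, 0.0], 'R': [[0.551, 0.834, -0.0], [0.716, -0.473, -0.513], [-0.428, 0.283, -0.858]], 't': [-0.293, -0.267, 1.111]}
[([154.0, 274.0, 220.0, 302.0], 0.56)] [([132.0, 219.0, 256.0, 356.0], 0.78)]
top {'fx': 498.004, 'fy': 498.004, 'cx': 278.649, 'cy': 208.413, 'dist_coeffs': [-0.005, 0.0, 0.0, 0.0, 0.0], 'R': [[-0.013, -1.0, 0.013], [-0.981, 0.01, -0.195], [0.195, -0.015, -0.981]], 't': [0.012, 0.555, 0.957]}
[([369.0, 185.0, 422.0, 222.0], 0.78)] [([332.0, 156.0, 441.0, 277.0], 0.85), ([133.0, 176.0, 158.0, 232.0], 0.27)]
wrist {'fx': 314.769, 'fy': 314.769, 'cx': 275.557, 'cy': 214.564, 'dist_coeffs': [-0.055, 0.0, 0.0, 0.0, 0.0], 'R': [[0.374, -0.927, -0.001], [-0.88, -0.356, 0.314], [-0.291, -0.117, -0.95]], 't': [-0.675, -0.041, 0.382]}
[] []
{'time_s': 0.45, 'joint_positions': array([-1.33702600e+00,  2.86335180e-01,  1.57675531e+00,  2.04990815e-05,
        1.27858397e+00, -1.49982235e-01]), 'qvel': array([ 0.00123282,  0.00040171, -0.00256784,  0.00107078,  0.00156766,
        0.00050643]), 'joint_torque': array([-6.49737140e-04, -4.05358601e+01, -2.92450440e+01, -1.44005162e-04,
        1.53850859e-03,  2.14197854e-06]), 'eef_pos': array([ 0.25275718, -0.62585445,  0.23127139]), 'orientation': array([-3.14151470e+00, -3.16329622e-05,  3.83746659e-01]), 'wrist_force': array([-0.48532524,  0.22709999,  0.19562251]), 'wrist_torque': array([ 0.00099765, -0.02489274,  0.02759465]), 'finger_gap': 0.08511258978368896}
```

View pics/scene0.png

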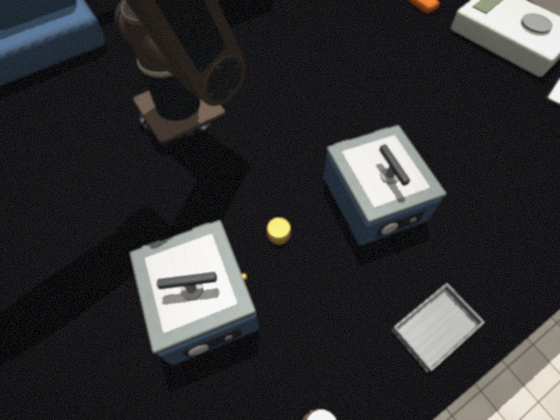

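View pics/top0.png

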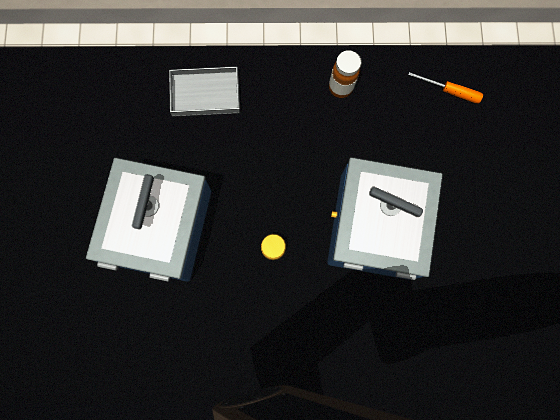

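Both pictures agree. The loose box is on the robot's right: its bar lies crosswise at top-view (396,201) and scene (187,280). The latched box is on the left, with its bar front to back at top-view (143,202). Next I triangulate the bar.

```bash
cat > h.py <<'E'
from bench import ctrl, solver, vision, workorder, spotter
import cv2,numpy as np
def ray(cal,px):
    K=np.array([[cal["fx"],0,cal["cx"]],[0,cal["fy"],cal["cy"]],[0,0,1.]])
    n=cv2.undistortPoints(np.array([[px]],float),K,np.array(cal["dist_coeffs"],float))[0,0]
    R=np.array(cal["R"]);t=np.array(cal["t"])
    d=R.T@np.array([n[0],n[1],1]);return -R.T@t,d/np.linalg.norm(d)
def onz(cal,px,z):
    o,d=ray(cal,px);return o+d*(z-o[2])/d[2]
def tri(rs):
    A=sum(np.eye(3)-np.outer(d,d) for o,d in rs);b=sum((np.eye(3)-np.outer(d,d))@o for o,d in rs)
    X=np.linalg.solve(A,b);return X,[np.linalg.norm(np.cross(X-o,d)) for o,d in rs]
E
python3 - <<'E'
from h import *
rs=[];ends={}
for c in ["scene","top"]:
    im=vision.camera(c);cal=vision.calibration(c)
    for th in ["latch_grip"]:
        ms=spotter.masks_of(c,th)
        for m in ms: print(c,th,m["conf"],np.round(m["rect"]),m["pixels"].sum())
        p=ms[0]["pixels"];ys,xs=np.nonzero(p)
        r=cv2.minAreaRect(np.stack([xs,ys],1).astype(np.float32));print(r)
        im2=im.copy();im2[p]=[255,0,0]
        cv2.imwrite(f"pics/m_{c}.png",cv2.resize(np.hstack([im[ys.min()-30:ys.max()+30,xs.min()-30:xs.max()+30],im2[ys.min()-30:ys.max()+30,xs.min()-30:xs.max()+30]])[:,:,::-1],None,fx=3,fy=3))
        ctr=np.array(r[0]);b=cv2.boxPoints(r)
        e=[(b[i]+b[(i+1)%4])/2 for i in range(4)];i=np.argmax([np.linalg.norm(q-ctr) for q in e])
        a,bb=e[i],e[(i+2)%4]
        rs.append(ray(cal,ctr))
        for z in(.165,.17,.175):
            A,B=onz(cal,a,z),onz(cal,bb,z);d=A-B
            print(z,onz(cal,ctr,z).round(4),"len",np.linalg.norm(d).round(4),"ang",np.degrees(np.arctan2(d[1],d[0])).round(1))
print(tri(rs))
E
```

```text
scene latch_grip 0.71 [157. 274. 216. 302.] 916
((187.25608825683594, 287.30487060546875), (26.061843872070312, 59.85389709472656), 83.6598129272461)
0.165 [ 0.5518 -0.2063  0.165 ] len 0.0999 ang 63.4
0.17 [ 0.5539 -0.2062  0.17  ] len 0.0991 ang 63.4
0.175 [ 0.556  -0.2061  0.175 ] len 0.0983 ang 63.4
top latch_grip 0.89 [372. 184. 422. 221.] 744
((393.4000244140625, 206.1999969482422), (56.34891128540039, 20.57182502746582), 26.56505012512207)
0.165 [ 0.5354 -0.2007  0.165 ] len 0.1009 ang 61.9
0.17 [ 0.5344 -0.1994  0.17  ] len 0.1003 ang 61.9
0.175 [ 0.5334 -0.1981  0.175 ] len 0.0998 ang 61.9
(array([ 0.54063858, -0.20692724,  0.13913061]), [np.float64(0.0002479845915423386), np.float64(0.00024798459154235696)])
```

```bash
python3 - <<'E'
import cv2,numpy as np
a=cv2.imread("pics/m_scene.png");b=cv2.imread("pics/m_top.png");print(a.shape,b.shape)
w=max(a.shape[1],b.shape[1])
p=lambda i:cv2.copyMakeBorder(i,0,0,0,w-i.shape[1],cv2.BORDER_CONSTANT)
o=np.vstack([p(a),p(b)]);cv2.imwrite("pics/m.png",cv2.resize(o,None,fx=min(1,800/w,600/o.shape[0]),fy=min(1,800/w,600/o.shape[0])))
E
```

```text
(264, 714, 3) (267, 678, 3)
```

View pics/m.png

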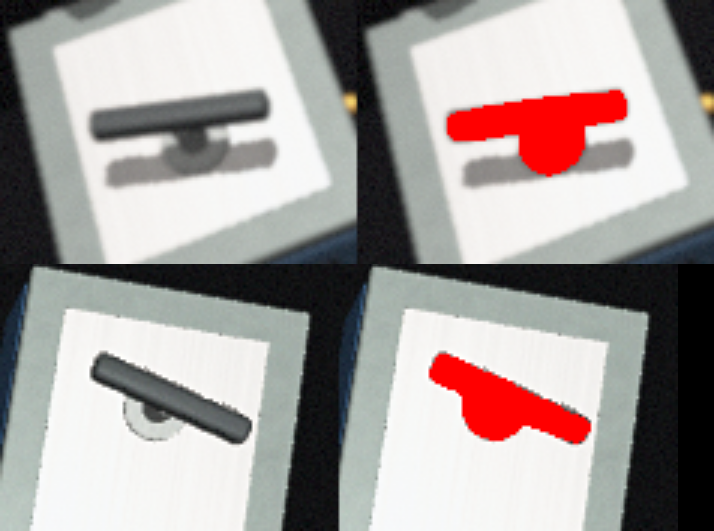

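The masks include the stem and its base disc, which biases the centre. I'll refit using only the outer parts of the bar.

```bash
cat >> h.py <<'E'
def barfit(p):
    ys,xs=np.nonzero(p);P=np.stack([xs,ys],1).astype(float)
    r=cv2.minAreaRect(P.astype(np.float32));b=cv2.boxPoints(r)
    i=0 if np.linalg.norm(b[0]-b[1])>np.linalg.norm(b[1]-b[2]) else 1
    u=(b[i+1]-b[i]);u/=np.linalg.norm(u);c=np.array(r[0])
    for _ in range(5):
        s=(P-c)@u;L=s.max()-s.min();mid=(s.max()+s.min())/2
        Q=P[abs(s-mid)>.27*L]
        # balance: line through the two end-cluster centroids
        sq=(Q-c)@u-mid
        A,B=Q[sq<0].mean(0),Q[sq>0].mean(0)
        u=(B-A)/np.linalg.norm(B-A);n=np.array([-u[1],u[0]])
        c0=(A+B)/2; s=(P-c0)@u; k=abs((P-c0)@n)<6; s=s[k]
        lo,hi=s.min()-.5,s.max()+.5; c=c0+u*(lo+hi)/2
    return c,c+u*(lo-hi)/2,c-u*(lo-hi)/2
E
python3 - <<'E'
from h import *
rs=[];E=[]
for c in ["scene","top"]:
    im=vision.camera(c);cal=vision.calibration(c)
    p=spotter.masks_of(c,"latch_grip")[0]["pixels"]
    ctr,a,b=barfit(p);print(c,ctr,a,b)
    rs.append(ray(cal,ctr));A,B=onz(cal,a,.17),onz(cal,b,.17);d=A-B
    if d[1]<0:a,b=b,a
    E.append((ray(cal,a),ray(cal,b)))
    print(onz(cal,ctr,.17).round(4),np.linalg.norm(d),np.degrees(np.arctan2(d[1],d[0])))
print(tri(rs))
A=tri([e[0] for e in E]);B=tri([e[1] for e in E]);print(A,B);d=A[0]-B[0];print(np.linalg.norm(d),np.degrees(np.arctan2(d[1],d[0])))
# hatch yaw from top
cal=vision.calibration("top");
p=[h for h in spotter.masks_of("top","hatch")][0]["pixels"];cv2.imwrite("pics/hm.png",p.astype(np.uint8)*255)
r=cv2.minAreaRect(np.argwhere(p)[:,::-1].astype(np.float32));print(r)
q=np.array([onz(cal,x,.125) for x in cv2.boxPoints(r)]);print(q.round(3))
for i in range(4):
    d=q[(i+1)%4]-q[i];print(np.linalg.norm(d).round(3),np.degrees(np.arctan2(d[1],d[0])).round(1))
E
```

```text
scene [186.08184203 280.69585568] [155.41454692 284.30274405] [216.74913715 277.08896732]
[ 0.5424 -0.2026  0.17  ] 0.10306792322467272 -116.15520024387592
top [395.6169248  201.73770171] [369.33442077 190.02174113] [421.89942882 213.45366229]
[ 0.5425 -0.2039  0.17  ] 0.10273076128572159 64.53153608706609
(array([ 0.54253037, -0.20313311,  0.17086218]), [np.float64(0.0005528429739218828), np.float64(0.0005528429739219185)])
(array([ 0.5649264 , -0.15679238,  0.16997423]), [np.float64(0.0005860205043875453), np.float64(0.0005860205043875099)]) (array([ 0.52035496, -0.2490854 ,  0.17169141]), [np.float64(0.0004808580439398451), np.float64(0.0004808580439399031)])
0.10250640768038931 64.2225236747722
((388.17852783203125, 217.09332275390625), (98.08717346191406, 106.11248779296875), 9.162347793579102)
[[ 0.44  -0.089  0.125]
 [ 0.641 -0.129  0.125]
 [ 0.608 -0.314  0.125]
 [ 0.409 -0.267  0.125]]
0.205 -11.1
0.188 -100.0
0.205 166.8
0.181 80.2
```

View pics/hm.png

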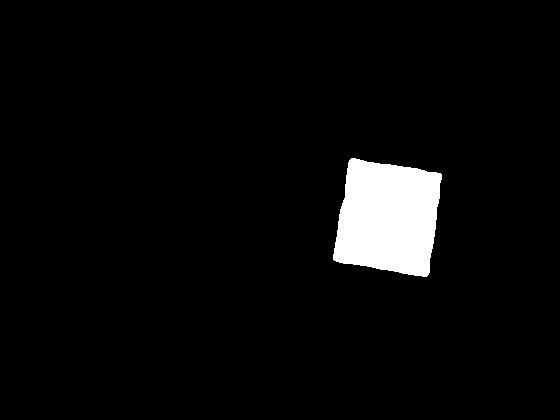

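The centre triangulates to (0.5425, -0.203, 0.171), matching the stated 0.17 m height and 100 mm bar length. The bar yaw is about 64° and the box's front points at about -11°, so the stop should be near -1 to -2° of yaw. Now I check the wrist range for both grasp choices.

```bash
python3 - <<'E'
from h import *
for base in (64.3,-115.7):
    for dy in (0,-40,-72):
        for z in (.26,.152):
            q=solver.ik([.5425,-.203,z],[np.pi,0,np.radians(base+dy)]);print(base+dy,z,None if q is None else np.round(q,2))
print(ctrl.read_state()["time_s"])
E
```

```text
64.3 0.26 [-0.53  0.06  1.79  0.    1.3  -0.08]
64.3 0.152 [-0.53  0.16  1.88 -0.    1.1  -0.08]
24.299999999999997 0.26 [-0.53  0.06  1.79 -0.    1.3   0.61]
24.299999999999997 0.152 [-0.53  0.16  1.88 -0.    1.1   0.61]
-7.700000000000003 0.26 [-0.53  0.06  1.79 -0.    1.3   1.17]
-7.700000000000003 0.152 [-0.53  0.16  1.88 -0.    1.1   1.17]
-115.7 0.26 None
-115.7 0.152 None
-155.7 0.26 [-0.53  0.06  1.79  0.    1.3  -2.53]
-155.7 0.152 [-0.53  0.16  1.88  0.    1.1  -2.53]
-187.7 0.26 [-0.53  0.06  1.79  0.    1.3  -1.97]
-187.7 0.152 [-0.53  0.16  1.88  0.    1.1  -1.97]
0.9
```

```bash
python3 - <<'E'
from h import *
ctrl.move_ptp([.5425,-.203,.25],[np.pi,0,np.radians(64.3)])
cal=vision.calibration("wrist");im=vision.camera("wrist")
s=ctrl.read_state();print(s["time_s"],s["eef_pos"],s["orientation"])
K=np.array([[cal["fx"],0,cal["cx"]],[0,cal["fy"],cal["cy"]],[0,0,1.]])
rv=cv2.Rodrigues(np.array(cal["R"]))[0]
u=np.array([np.cos(np.radians(64.3)),np.sin(np.radians(64.3)),0])
C=np.array([.5425,-.203,.171])
pp=cv2.projectPoints(np.array([C,C+.05*u,C-.05*u]),rv,np.array(cal["t"]),K,np.array(cal["dist_coeffs"]))[0][:,0]
print(pp)
ms=spotter.masks_of("wrist","latch_grip")
im=im.copy()
for m in ms:print(m["conf"],m["rect"])
for p in pp: cv2.circle(im,tuple(int(round(v)) for v in p),3,(255,0,0),-1)
cv2.imwrite("pics/w1.png",im[:,:,::-1])
E
```

```text
2.8083 [ 0.54227473 -0.20402985  0.24989553] [-3.14148607e+00  1.79530269e-04  1.12064004e+00]
[[274.41982339 222.12334064]
 [274.24559486 155.23774892]
 [274.57694956 280.64054283]]
0.96 [256.1, 155.5, 299.3, 289.2]
```

View pics/w1.png

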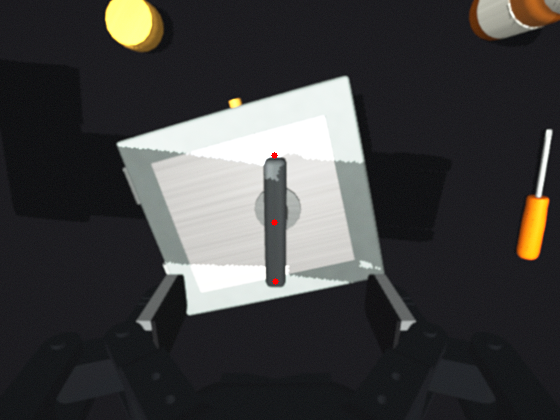

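The wrist view shows the bar upright at columns 264–287, rows 157–286. The predicted centreline (red dots) agrees to about 1–2 mm. Next I descend and grip.

```bash
python3 - <<'E'
from h import *
r=ctrl.line_to([.542,-.204,.153],feed=.08,max_force=12);print("stopped",r)
s=ctrl.read_state();print(s["time_s"],s["eef_pos"],s["wrist_force"])
if not r:
    ctrl.grab();s=ctrl.read_state();print(s["time_s"],s["eef_pos"],s["finger_gap"],s["wrist_force"],s["wrist_torque"])
    # first small turn
    ctrl.move_ptp([.542,-.204,.1523],[np.pi,0,np.radians(64.3-7)])
    s=ctrl.read_state();print(s["time_s"],s["eef_pos"],s["orientation"],s["finger_gap"],s["wrist_force"],s["wrist_torque"])
E
```

```text
stopped False
4.225 [ 0.54244463 -0.20426132  0.15380958] [0.17998205 0.51679202 0.93384814]
4.8583 [ 0.54234228 -0.20413667  0.15331974] 0.016118253976855308 [-1.14365471  1.29993292  0.43878645] [-0.24685251 -0.46453218 -0.00093172]
5.1083 [ 0.54251519 -0.20416778  0.15273196] [ 3.13984374e+00 -4.18161315e-04  1.00218386e+00] 0.015883013870232027 [-0.28669319  0.32408585  2.04781476] [-0.29269677 -0.54702156 -0.15917323]
```

```bash
python3 - <<'E'
from h import *
f=np.array([np.cos(np.radians(-11)),np.sin(np.radians(-11)),0])
C=np.array([.542,-.204,.153])
for a in list(range(14,72,6))+[71]:
    k=a/69.
    ctrl.move_ptp(C+f*.0026*k-[0,0,.006*k],[np.pi,0,np.radians(64.3-a)])
    s=ctrl.read_state();F=s["wrist_force"];T=s["wrist_torque"]
    print(a,round(s["time_s"],2),np.degrees(s["orientation"][2]).round(1),F.round(1),T.round(2),round(s["finger_gap"],4))
    if np.linalg.norm(F)>30 or abs(T[2])>1.5: print("stop");break
im=vision.camera("top");cv2.imwrite("pics/t2.png",cv2.resize(im[130:300,90:460,::-1],None,fx=2,fy=2))
im=vision.camera("wrist");cv2.imwrite("pics/w2.png",im[:,:,::-1])
E
```

```text
14 5.36 50.5 [-1.   0.2  2.4] [-0.15 -0.33 -0.2 ] 0.0159
20 5.61 44.5 [-0.6  0.8  3. ] [ 0.03 -0.2  -0.1 ] 0.0156
26 5.86 38.6 [-0.8  0.8  4.6] [ 0.03 -0.05 -0.15] 0.0156
32 6.11 32.5 [-0.2  0.6  5.1] [ 0.18  0.03 -0.13] 0.0155
38 6.36 26.5 [-0.5  1.6  5.7] [ 0.23  0.11 -0.07] 0.0156
44 6.61 20.5 [0.8 0.3 5.5] [ 0.34  0.2  -0.08] 0.0156
50 6.86 14.5 [0.  0.5 5.6] [ 0.46  0.16 -0.09] 0.0154
56 7.11 8.5 [0.3 1.  6. ] [ 0.52  0.17 -0.01] 0.0152
62 7.36 2.5 [-0.3  0.3  5. ] [ 0.62  0.14 -0.05] 0.0154
68 7.61 -3.5 [-1.4  0.7  6.3] [ 0.7   0.22 -0.02] 0.0155
71 7.86 -6.5 [-1.   1.2  5.8] [ 0.66  0.18 -0.04] 0.0151
```

View pics/w2.png

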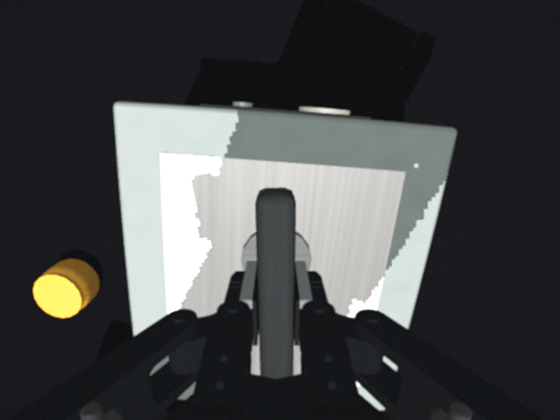

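The bar now points nearly front to back, but I haven't felt the stop. I'll keep turning in small steps until the torque rises.

```bash
python3 - <<'E'
from h import *
f=np.array([np.cos(np.radians(-11)),np.sin(np.radians(-11)),0])
C=np.array([.542,-.204,.153])
for a in range(73,92,2):
    ctrl.move_ptp(C+f*.0028-[0,0,.0062],[np.pi,0,np.radians(64.3-a)])
    ctrl.hold(.1)
    s=ctrl.read_state();F=s["wrist_force"];T=s["wrist_torque"]
    print(a,round(s["time_s"],2),np.degrees(s["orientation"][2]).round(1),F.round(1),T.round(2),round(s["finger_gap"],4),s["joint_torque"][5].round(2))
    if np.linalg.norm(F)>30 or abs(T[2])>.5: print("stop");break
E
```

```text
73 8.31 -8.5 [-0.8  0.9  6.3] [0.62 0.18 0.09] 0.0151 0.03
75 8.66 -10.5 [-0.3  1.2  6.3] [0.64 0.09 0.07] 0.0154 0.05
77 9.01 -12.4 [-1.4 -0.   5.2] [0.69 0.02 0.47] 0.0152 0.47
79 9.36 -14.5 [2.6 1.1 3.2] [ 0.24 -0.48  0.49] 0.0151 0.5
81 9.71 -16.5 [4.3 1.6 3.5] [ 0.31 -0.63  1.58] 0.0152 1.53
stop
```

View pics/t2.png

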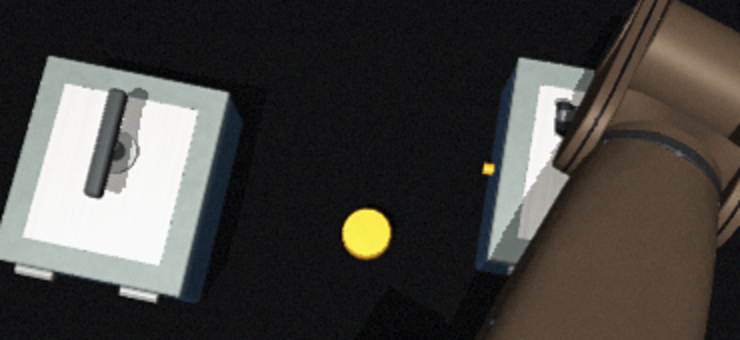

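The torque has climbed to 1.6 N m, so this is the stop. I'll ease back a little to unload it, release, rise and check.

```bash
python3 - <<'E'
from h import *
f=np.array([np.cos(np.radians(-11)),np.sin(np.radians(-11)),0])
P=np.array([.542,-.204,.153])+f*.0028-[0,0,.0062]
ctrl.move_ptp(P,[np.pi,0,np.radians(64.3-80)])
print(ctrl.read_state()["wrist_torque"])
ctrl.release();s=ctrl.read_state();print(s["time_s"],s["finger_gap"],s["wrist_force"])
ctrl.line_to(P+[0,0,.14],feed=.12)
cv2.imwrite("pics/w3.png",vision.camera("wrist")[:,:,::-1])
ctrl.move_ptp([.30,-.55,.30],[np.pi,0,.4])
for c in ["scene","top"]:
    im=vision.camera(c);cal=vision.calibration(c);cv2.imwrite(f"pics/{c}3.png",im[:,:,::-1])
    for m in spotter.masks_of(c,"latch_grip"):
        ctr,a,b=barfit(m["pixels"]);A,B=onz(cal,a,.165),onz(cal,b,.165);d=A-B
        print(c,m["conf"],onz(cal,ctr,.165).round(4),np.linalg.norm(d).round(4),np.degrees(np.arctan2(d[1],d[0])).round(1))
s=ctrl.read_state();print(s["time_s"],s["wrist_force"])
E
```

```text
[ 0.288681   -0.78078593  1.1110778 ]
10.6417 0.08542617311081456 [ 0.21840527 -0.2600338  -0.30705008]
scene 0.77 [ 0.5474 -0.202   0.165 ] 0.1082 169.5
top 0.75 [ 0.5443 -0.2031  0.165 ] 0.1031 168.0
13.7667 [ 0.75166851  0.29586945 -0.26510092]
```

View pics/top3.png

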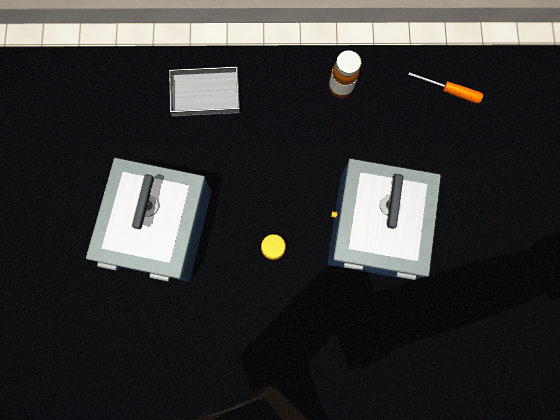

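View pics/scene3.png

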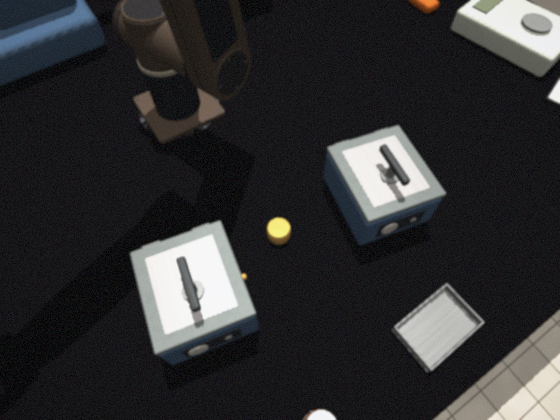

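View pics/w3.png

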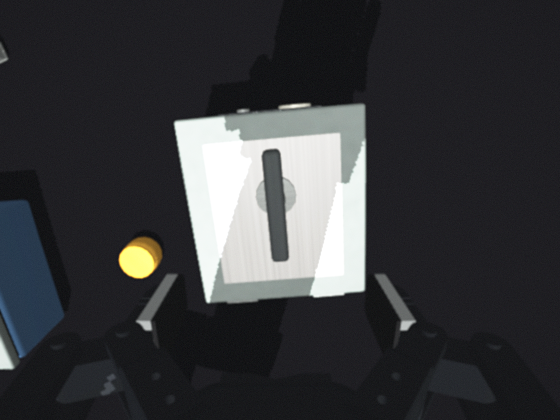

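Top view: the loose box's bar now runs (399,176)–(393,227), parallel to its box sides like the latched box's bar. It came to rest at about -12° of yaw, exactly where the torque rose. The latched box's bar is unchanged, and the gripper is clear of everything, so I'm handing in.

```bash
python3 - <<'E'
from h import *
workorder.finish_job()
E
```

```text
the job is handed in; nothing more can be done
```

I turned the loose box's T-handle (the box on the robot's right) clockwise about 76° to its stop, released it, moved the arm clear and handed the job in at about 14 s of the 32 s allowed.

- **Stop reached:** turning took under 0.25 N m, then the torque climbed to 1.6 N m at the end. The bar came to rest at about -12° of yaw, where the torque began to rise.
- **Last pictures:** the bar lies parallel to its box's sides, just like the bar on the latched box. The latched box's handle looks unchanged, and the gripper was clear of everything.
- **Forces:** every wrist force I read was under 10 N.
- **Disagreements:** I first expected the stop about 10° earlier, because I took latch 0 to be exactly crosswise. The bar stops fully front to back, as the task describes. The top and scene cameras differ by about 1.5° on the final bar angle, within measuring error.
- **Not checked:** I did not measure how tight the hatch is. I inferred it from the handle being at its stop.

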